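# Add the next layer to a stack of freshly oiled snack boards

### The arm

A 7-joint arm with a two-finger parallel gripper is mounted at the origin on a cart in front of the work surface, level with it; the furniture and walls round the work are solid. World frame = base frame: x ahead of the robot, y to its left, z up, the work surface at z = 0. Lengths are in m, angles in rad, forces in N, time in s.
With the tool pointing down it reaches from about 0.4 to 0.85 m from the base axis. Payload 4.5 kg.
Tool frame: the origin (TCP) lies at the centre of the arm's flange, where the gripper is bolted on; the fingertips stand nose_length ahead of it and the grasp point (between the pads) lies 147 mm ahead of it (nose_length is the distance from the TCP to the fingertips, in m); z points along the fingers, y is the line along which they close (so a half turn about z gives the same grasp; the last joint's range is limited). The gripper opens to 88 mm and grips with 3 to 60 N. Pads are 18 mm wide; open, the fingers measure 123 mm over their backs; the gripper's body (75 mm by 187 mm) begins 45 mm behind the grasp point.
Start: joints at [1.276, 0.689, -0.195, 1.565, 0.157, 0.902, -0.215], TCP at [0.202, -0.592, 0.405] pointing down, gripper open.
Joint ranges: [-3.01, 3.01], [-0.46, 2.08], [-1.47, 1.51], [0.13, 2.56], [-1, 4.14], [0.04, 2.09], [-2.66, 2.66]. Speed limits (rad/s): [2.57, 2.57, 3.14, 3.14, 3.14, 3.14, 3.14].

### API

Orientations are given as a unit quaternion [x, y, z, w].
In Python, from plant import * gives the robot as it stands.
- The arm moves only by the tool play_rows, never from a script. Its argument "rows" is a list that holds one entry, the list of rows, each a list of 6 numbers: the shift along the tool's x, y, z normalised to -1 to 1, where 1 is 0.5 m, then the turn, a rotation vector about the tool's x, y, z normalised to -1 to 1, where 1 is 0.5 rad. A call has 1 to 20 rows; each row is the pose to reach, as a shift and turn from the pose commanded when the call began, along the tool's axes at that moment; what a row does not reach only later rows make up. A row lasts 1/12 s, in which the tool goes at most 41.7 mm and 7.16 degrees, less where a joint would pass 70% of its speed; a pose out of reach is approached as far as the arm can. A call with a number of a shift or a turn outside -1 to 1 is refused whole. A call with a gripper value outside its range is refused whole. "claw" is the closure, from 0 (fully open) to 1 (shut), set as the call begins (left out, the last holds). The fingers move at their own pace and stop on an object; "squeeze" is the grip in N (left out, the last holds). Time passes only in rows, so rows that repeat a pose let the fingers close. It gives the time, the measured TCP pose, the force, the opening and the grip force at its end, in the units of the state.
- get_state(): the state, without advancing time (a new reading comes with each control period).
- snapshot(name): name is "side" or "top"; returns a dict with "pixels" (420x560x3 uint8, blue, green, red), "camera_matrix" (3x3 intrinsics, pixels), "world_to_cam" (4x4, takes a point from world to camera coordinates). Camera axes: x right, y down, z forward; pixel columns grow to the right and rows downward; lengths in m; the calibration is good to about 2 mm. A picture is of the moment at which its call begins. There is no depth.
- finish_job(): hands the job in; it is judged then, once.
The state is a dict: "clock": time; "q": joint angles; "qd": joint speeds; "joint_torque": joint torques, N m; "tool_pos": TCP position; "eef_rot": TCP orientation; "contact_force": force on the tool from outside, world axes, zero at the start; "moment": the same for the moment, N m; "opening": opening from 0.0 (shut) to 1.0 (fully open); "finger_force": force on a finger pad.
Only numpy, scipy, OpenCV 4.12 (cv2) and the standard library are available. Lean on these libraries where they do the work, as an engineer would, in place of code of your own. Each camera call takes 0.05 s, during which the arm holds its last target. There are 200 camera calls.

### The job

Snack boards have just been oiled and are stacked to dry with notched spacers between them. Lay the loose spacer squarely across the lower board at its free end, directly above the spacer under that end, with the board between its lips; then lay the loose board on the two spacers, between their lips and lined up end to end with the board below. Set both down rather than dropping them, do not let the two boards touch each other, and leave the rest of the stack and the things around where they are.

Things in the scene. Friction and masses are not known exactly. Their poses are not given: they have to be found in the camera images.
- spacer_mid (a point): Centre of the loose spacer: pale wooden beam 92 long (y) x 14 wide (x) x 16 high, with a 5 mm lip above and below at each end, 26 high in all (same upside down). 68 between the lips at the beam, widening to 76 at the lips' edges, to take a 60 wide board. Point 13 above its underside; z up. Lies on the worktop.
- upper_board_mid (a point): Centre of the loose board: dark brown wooden snack board, 200 long (x) x 60 wide (y) x 15 thick (z up), rounded corners, a small hanging hole near its -x end. Point half-way through its thickness. It lies flat on the worktop and can be gripped across its width at the middle.
- lower_board_mid (a point): Centre of the board in the stack: same size, look and axes as the loose one, lying on two spacers, its top 36 above the worktop. A third spacer lies across its top near its +x end; the -x end (hanging hole) is free. A seated spacer has its centre 15.5 above this point, a board on that has its centre 31 above this point.
- spacer_seated_mid (a point): Spacer already seated across the top of the lower board near its +x end; same shape as the loose one. The point is its centre, 13 above its underside; y runs along its length, x across it, z up. 
- foot_free_mid (a point): Spacer standing on the worktop under the free (-x) end of the lower board, its ends showing on either side of the board; same shape. The point is its centre, 13 above its underside; y runs along its length, x across it, z up. The loose spacer belongs right above it, its centre 31 higher.
- foot_other_mid (a point): Spacer standing on the worktop under the +x end of the lower board; same shape. The point is its centre, 13 above its underside; y runs along its length, x across it, z up. 
- mug_1: White mug with small leaves, 92 x 123 x 95, behind the work; origin at its underside. A bystander.
- glass_1: Plain drinking glass, 76 wide, 86 high, behind the work; origin at its underside. A bystander.
- upper_board: The loose board; origin at the middle of its underside.
- lower_board: The board in the stack; origin at the middle of its underside.
- spacer: The same loose spacer; origin at the middle of its underside. It stands on its lower lips, so its beam is 5 to 21 above the worktop. Grip it across its 14 mm width at the middle of its length, fingertips not lower than the beam's underside, since they will come down over a board.
Mind the look-alikes: they are no part of the job. Leave any pink or turquoise look-alike of the spacer alone.

How it is judged:
By the outcome, as a careful person would: the job done as asked, in the order asked, and still so for the second after the job is handed in, with the robot touching nothing.
It also fails if it takes over 58 s, if anything falls off the work surface, if the arm or the gripper's body presses on something with over 40 N, if the wrist force passes 120 N, or if a joint passes its speed limit or range.

## Working session

There is one attempt and no reset: what is moved stays moved. The work goes in short steps, Python scripts to look and compute and a tool call to move; the robot and the scene stay as the last step left them, time stands still between calls to the robot, and variables do not carry over. Pictures are saved under pics/ and viewed, at most 10 in all, crops included, and the job is handed in when it is done.

Besides the shell and the picture viewer there is one more tool, called after "Call:" as name([rows], argument=value, ...), one row to a line, values as JSON. play_rows: Moves the arm, as the interface text tells. Its arguments: {"type":"object","properties":{"rows":{"type":"array"},"claw":{"type":"number"},"squeeze":{"type":"number"}},"required":["rows"]}

```bash
ls; mkdir -p pics
python3 - <<'E'
from plant import *
import cv2, numpy as np, pickle
s=get_state(); print({k:np.round(v,3).tolist() for k,v in s.items()})
for n in("side","top"):
    d=snapshot(n); cv2.imwrite(f"pics/{n}0.png",d["pixels"]); pickle.dump(d,open(f"{n}0.pkl","wb"))
    print(np.round(d["camera_matrix"],1).tolist(),np.round(d["world_to_cam"],3).tolist())
try: print(nose_length)
except Exception as e: print(e)
E
```

```text
pics
{'clock': 0.0, 'q': [1.276, 0.69, -0.195, 1.566, 0.157, 0.902, -0.215], 'qd': [0.001, -0.002, -0.001, 0.001, -0.0, -0.001, 0.0], 'joint_torque': [-0.0, -52.757, -1.267, -15.343, -0.053, 0.007, 0.0], 'tool_pos': [0.202, -0.591, 0.404], 'eef_rot': [0.987, 0.164, -0.0, -0.001], 'contact_force': [0.007, -0.352, -0.094], 'moment': [0.023, -0.025, -0.051], 'finger_force': 0.0, 'opening': 1.0}
[[440.1, 0.0, 281.1], [0.0, 440.1, 211.3], [0.0, 0.0, 1.0]] [[0.923, -0.384, 0.006, -0.441], [-0.182, -0.45, -0.874, 0.313], [0.339, 0.806, -0.485, 0.582], [0.0, 0.0, 0.0, 1.0]]
[[396.7, 0.0, 279.5], [0.0, 396.7, 205.3], [0.0, 0.0, 1.0]] [[0.018, -1.0, -0.011, 0.305], [-0.994, -0.017, -0.107, 0.619], [0.107, 0.013, -0.994, 0.901], [0.0, 0.0, 0.0, 1.0]]
0.166
```

View pics/top0.png

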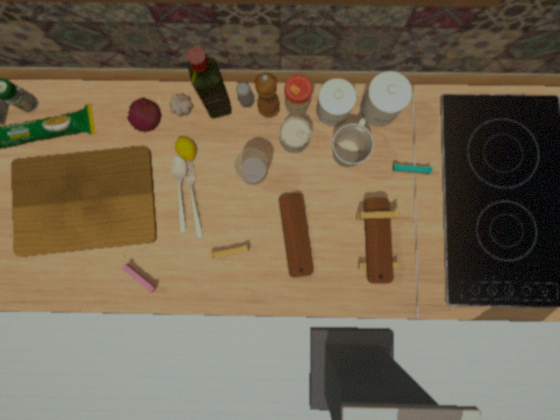

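View pics/side0.png

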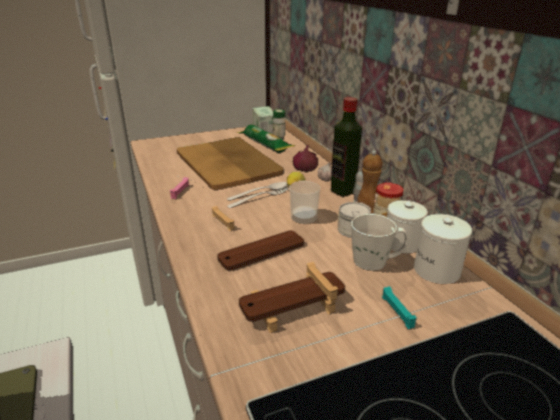

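Top view: candidates for the loose spacer are the pale one at (230,250), pink at (139,278), turquoise at (412,168), the seated spacer at (379,215) and the feet at (378,265). I choose the pale one at (230,250). The loose board is at (296,234) and the stack board at (378,240), with its hole at the bottom (-x). The side view shows the same: spacer (223,218), loose board (262,250), stack (292,297).

Run:
```python
import cv2, numpy as np, pickle
t=pickle.load(open("top0.pkl","rb"))["pixels"]; s=pickle.load(open("side0.pkl","rb"))["pixels"]
a=cv2.resize(t[185:290,205:405],None,fx=4,fy=4,interpolation=cv2.INTER_CUBIC)[:,:800]
b=cv2.resize(s[200:335,200:360],(800*1//2*1,338),interpolation=cv2.INTER_CUBIC)
cv2.imwrite("pics/c1.png",a)
cv2.imwrite("pics/c2.png",cv2.resize(s[200:335,200:360],None,fx=4.4,fy=4.4,interpolation=cv2.INTER_CUBIC))
```

```text
(no output)
```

View pics/c1.png

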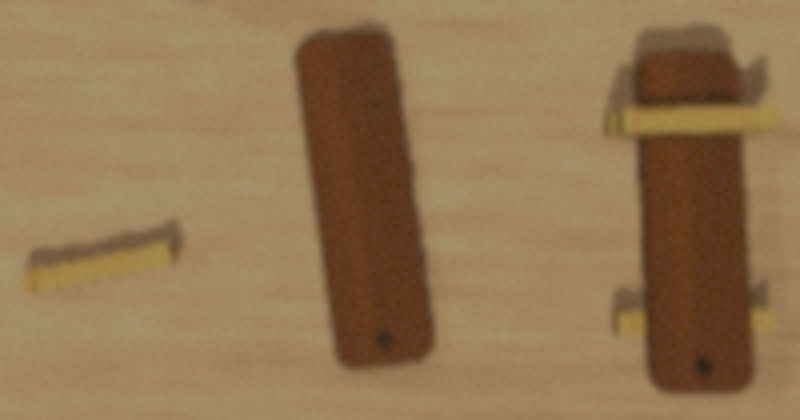

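View pics/c2.png

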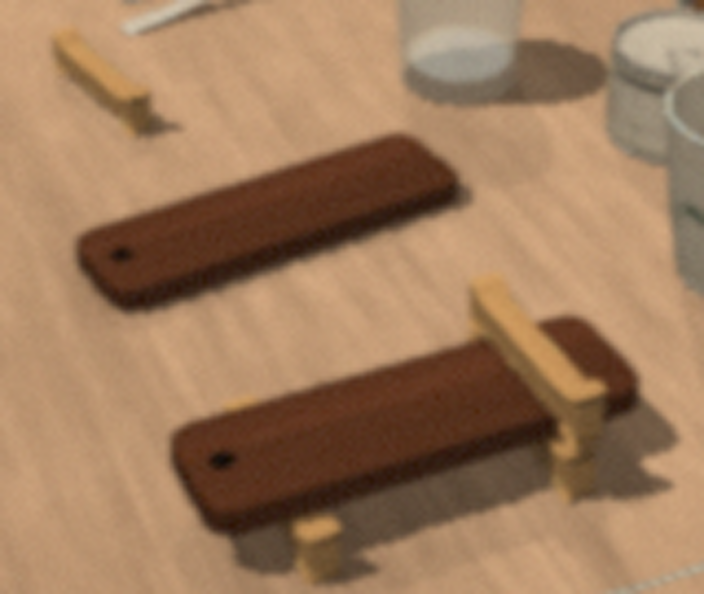

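The crop confirms the choice: a pale spacer, neither pink nor turquoise, lying left of the loose board, with its shadow beyond it. In the side crop the free-end foot shows at (318,545) and the other foot at (575,470), in crop pixels. I'll fit the models to both views next.

```bash
cat > fit.py <<'E'
import cv2, numpy as np, pickle
from scipy.optimize import minimize
SS=4
def box(x0,x1,y0,y1,z0,z1): return np.array([[x,y,z] for x in(x0,x1) for y in(y0,y1) for z in(z0,z1)])
def board():
    r=.010; a=np.linspace(0,2*np.pi,25)[:-1]; c=np.c_[np.cos(a),np.sin(a)]*r
    c=c+np.sign(np.round(c,6))*[.1-r,.03-r]
    return [np.c_[c,np.full(24,z)] for z in(0,)] and [np.vstack([np.c_[c,np.full(24,-.0075)],np.c_[c,np.full(24,.0075)]])]
def spacer():
    p=[box(-.007,.007,-.046,.046,-.008,.008)]
    for s in(-1,1):
        e=[]
        for x in(-.007,.007): e+=[[x,s*.046,-.013],[x,s*.046,.013],[x,s*.038,-.013],[x,s*.038,.013],[x,s*.034,-.008],[x,s*.034,.008]]
        p.append(np.array(e))
    return p
SH={'b':board(),'s':spacer()}
def place(p,x,y,yaw,z):
    c,s=np.cos(yaw),np.sin(yaw); return p@np.array([[c,s,0],[-s,c,0],[0,0,1]])+[x,y,z]
def proj(d,P):
    T=d["world_to_cam"]; c=P@T[:3,:3].T+T[:3,3]; u=c@d["camera_matrix"].T; return u[:,:2]/u[:,2:]
def feat(im):
    im=cv2.GaussianBlur(im.astype(float),(0,0),.7)+1; return np.dstack([np.log(im[...,1]/im[...,2]),np.log(im[...,0]/im[...,1])])
def render(d,objs,win):
    x0,x1,y0,y1=win; L=np.zeros(((y1-y0)*SS,(x1-x0)*SS),np.uint8)
    for k,lab,x,y,yaw,z in objs:
        for p in SH[k]:
            u=(proj(d,place(p,x,y,yaw,z))-[x0,y0]+.5)*SS-.5
            h=cv2.convexHull(u.astype(np.float32))
            cv2.fillConvexPoly(L,np.round(h*16).astype(np.int32),lab,shift=4)
    M=[cv2.GaussianBlur(cv2.resize((L==i).astype(np.float32),None,fx=1/SS,fy=1/SS,interpolation=cv2.INTER_AREA),(0,0),.9) for i in range(3)]
    return np.dstack(M)
def fit(views,mk,p0,wgt=None,step=.006,offs=False):
    """mk(p)->list of objs; windows from p0; returns p, cost"""
    W=[];F=[]
    for d in views:
        u=np.vstack([proj(d,place(q,x,y,w,z)) for k,l,x,y,w,z in mk(p0) for q in SH[k]])
        a=np.floor(u.min(0)-7).astype(int); b=np.ceil(u.max(0)+8).astype(int)
        W.append((a[0],b[0],a[1],b[1])); F.append(feat(d["pixels"])[a[1]:b[1],a[0]:b[0]])
    def cost(p):
        c=0
        for d,w,f in zip(views,W,F):
            M=render(d,mk(p),w).reshape(-1,3).astype(float); f=f.reshape(-1,2)
            col=np.linalg.lstsq(M,f,rcond=None)[0]; c+=np.clip(((f-M@col)/[.08,.12])**2,0,6).sum()/len(f)
        return c
    p=np.array(p0,float)
    for st in(step,step/4):
        S=np.vstack([p]+[p+np.eye(len(p))[i]*st*(4 if i%3==2 else 1) for i in range(len(p))])
        r=minimize(cost,p,method='Nelder-Mead',options=dict(initial_simplex=S,maxiter=900,xatol=5e-5,fatol=1e-5)); p=r.x
    return p,r.fun
def back(d,uv,z):
    T=d["world_to_cam"];R=T[:3,:3];o=-R.T@T[:3,3];r=R.T@np.linalg.solve(d["camera_matrix"],[*uv,1]); return (o+r*(z-o[2])/r[2])
E
cat > run1.py <<'E'
from fit import *
t,s=[pickle.load(open(f,"rb")) for f in("top0.pkl","side0.pkl")]
g=lambda u,v,z:back(t,(u,v),z)[:2].tolist()
sp=g(230,250,.02)+[.12]; lb=g(296,234,.01)+[.07]; st=g(378,240,.035)+[.03]; se=g(379,215,.06)+[0]; ff=g(378,265,.02)+[0]
print(np.round([sp,lb,st,se,ff],3).tolist())
fo=se[:2]
for nm,v in(("both",[t,s]),("top",[t]),("side",[s])):
    print(nm)
    for n,k,l,p,z in(("spacer",'s',2,sp,.013),("board",'b',1,lb,.0075)):
        r,c=fit(v,lambda p:[(k,l,*p,z)],p); print(n,np.round(r,4).tolist(),round(c,3))
    mk=lambda p:[('s',2,*p[6:9],.013),('s',2,*p[9:12],.013),('b',1,*p[:3],.0285),('s',2,*p[3:6],.044)]
    r,c=fit(v,mk,st+se+ff+se); print("stack\n",np.round(r.reshape(-1,3),4),round(c,3))
E
time python3 run1.py
```

```text
[[0.507, 0.431, 0.12], [0.548, 0.275, 0.07], [0.536, 0.085, 0.03], [0.592, 0.088, 0.0], [0.478, 0.082, 0.0]]
both
spacer [0.5029, 0.4352, 0.22] 0.347
board [0.547, 0.276, 0.1561] 0.899
stack
 [[0.5373 0.083  0.0426]
 [0.5942 0.0854 0.0166]
 [0.4773 0.0804 0.0127]
 [0.5948 0.0845 0.0017]] 1.244
top
spacer [0.5039, 0.4339, 0.2261] 0.111
board [0.5474, 0.276, 0.1546] 0.338
stack
 [[0.5377 0.0831 0.0399]
 [0.5949 0.0858 0.0182]
 [0.4775 0.0804 0.0033]
 [0.5962 0.0831 0.0081]] 0.38
side
spacer [0.5003, 0.4341, 0.2029] 0.203
board [0.5459, 0.2768, 0.1825] 0.549
stack
 [[ 0.5367  0.0832  0.059 ]
 [ 0.5928  0.0813  0.0321]
 [ 0.4776  0.0802 -0.0232]
 [ 0.5939  0.086   0.0179]] 0.836
real	0m3.040s
user	0m3.316s
sys	0m0.157s
```

```bash
cat > mv.py <<'E'
import sys,numpy as np
from plant import *
from scipy.spatial.transform import Rotation as R
def row(x,y,z,yaw):
    s=get_state(); r=R.from_quat(s["eef_rot"]); T=R.from_euler('z',yaw)*R.from_euler('x',np.pi)
    d=r.inv().apply(np.array([x,y,z])-s["tool_pos"])/.5; w=(r.inv()*T).as_rotvec()/.5
    X=r.as_matrix()[:,0]
    print("at",np.round(s["tool_pos"],4),"yaw",round(np.arctan2(X[1],X[0]),4),"open",round(s["opening"],3),"F",np.round(s["contact_force"],1),"t",round(s["clock"],2)); print("row",np.round(np.r_[d,w],4).tolist())
row(*map(float,sys.argv[1:5]))
E
python3 mv.py .45 -.2 .40 .8
```

```text
at [ 0.2017 -0.5912  0.404 ] yaw 0.3289 open 0.997 F [ 0.5  0.2 -0.5] t 0.1
row [0.7227, -0.5801, 0.0089, -0.0033, -0.0005, -0.9422]
```

Call:
play_rows([
  [[0.18,-0.145,0,0,0,-0.235],[0.36,-0.29,0,0,0,-0.47],[0.54,-0.435,0,0,0,-0.7],[0.72,-0.58,0,0,0,-0.94],[0.72,-0.58,0,0,0,-0.94],[0.72,-0.58,0,0,0,-0.94],[0.72,-0.58,0,0,0,-0.94],[0.72,-0.58,0,0,0,-0.94],[0.72,-0.58,0,0,0,-0.94],[0.72,-0.58,0,0,0,-0.94],[0.72,-0.58,0,0,0,-0.94],[0.72,-0.58,0,0,0,-0.94]],
], claw=0, squeeze=20)

```text
clock: 1.1
tool_pos: [0.4532, -0.1928, 0.4051]
eef_rot: [0.919, 0.395, 0.003, -0.001]
contact_force: [0.4, 0.4, 0.1]
opening: 0.998
finger_force: 0.0
```

```bash
python3 mv.py .52 .15 .36 1.3
```

```text
at [ 0.4532 -0.1928  0.4051] yaw 0.812 open 0.998 F [0.4 0.4 0.1] t 1.1
row [0.5888, -0.3748, 0.0941, 0.0035, -0.013, -0.976]
```

Call:
play_rows([
  [[0.59,-0.375,0.09,0,0,-0.97],[0.59,-0.375,0.09,0,0,-0.97],[0.59,-0.375,0.09,0,0,-0.97],[0.59,-0.375,0.09,0,0,-0.97],[0.59,-0.375,0.09,0,0,-0.97],[0.59,-0.375,0.09,0,0,-0.97],[0.59,-0.375,0.09,0,0,-0.97],[0.59,-0.375,0.09,0,0,-0.97],[0.59,-0.375,0.09,0,0,-0.97],[0.59,-0.375,0.09,0,0,-0.97],[0.59,-0.375,0.09,0,0,-0.97]],
])

```text
clock: 2.02
tool_pos: [0.5201, 0.1423, 0.3592]
eef_rot: [0.8, 0.6, -0.001, -0.0]
contact_force: [0.4, -0.3, -0.4]
opening: 1.004
finger_force: 0.0
```

```bash
python3 mv.py .503 .4345 .25 1.79
```

```text
at [0.5201 0.1423 0.3592] yaw 1.2864 open 1.004 F [ 0.4 -0.3 -0.4] t 2.02
row [0.5515, -0.1966, 0.2182, -0.0022, 0.0007, -1.0071]
```

Call:
play_rows([
  [[0.54,-0.195,0.218,0,0,-0.99],[0.54,-0.195,0.218,0,0,-0.99],[0.54,-0.195,0.218,0,0,-0.99],[0.54,-0.195,0.218,0,0,-0.99],[0.54,-0.195,0.218,0,0,-0.99],[0.54,-0.195,0.218,0,0,-0.99],[0.54,-0.195,0.218,0,0,-0.99],[0.54,-0.195,0.218,0,0,-0.99],[0.54,-0.195,0.218,0,0,-0.99],[0.54,-0.195,0.218,0,0,-0.99],[0.54,-0.195,0.218,0,0,-0.99],[0.54,-0.195,0.218,0,0,-0.99]],
])

```text
clock: 3.02
tool_pos: [0.5049, 0.4249, 0.2512]
eef_rot: [0.631, 0.776, -0.0, 0.001]
contact_force: [-0.2, 0.7, -0.4]
opening: 0.997
finger_force: 0.0
```

```bash
python3 mv.py .503 .4345 .174 1.79
python3 - <<'E'
from plant import *
import cv2,pickle
for n in("side","top"):
    d=snapshot(n); pickle.dump(d,open(f"{n}1.pkl","wb"))
    p=d["pixels"]; cv2.imwrite(f"pics/{n}1.png",cv2.resize(p[120:290,150:310] if n=="side" else p[190:310,170:310],None,fx=4,fy=4,interpolation=cv2.INTER_CUBIC)[:600])
E
```

```text
at [0.5049 0.4249 0.2512] yaw 1.7752 open 0.997 F [-0.2  0.7 -0.4] t 3.02
row [0.02, 0.0, 0.1544, 0.0016, 0.0052, -0.0297]
```

View pics/side1.png

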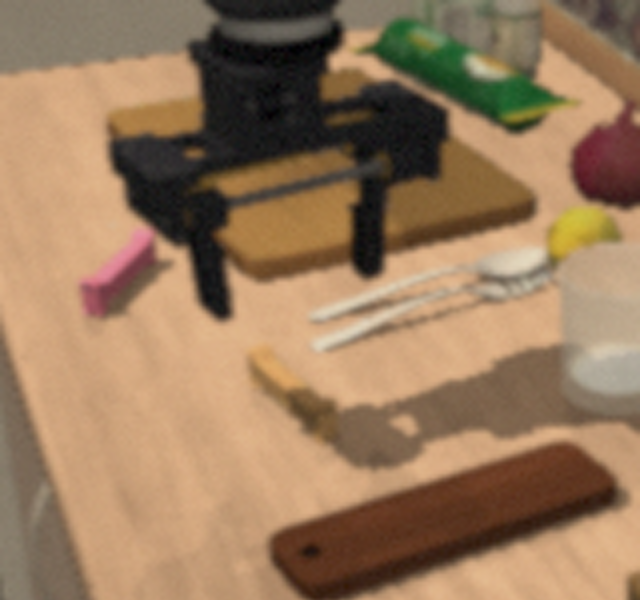

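The side crop shows the open fingers above the loose spacer, which is at crop (293,393). The path down is clear: pink look-alike at (118,270), spoons at (320,330).

Call:
play_rows([
  [[0.02,0,0.04,0,0,-0.03],[0.02,0,0.08,0,0,-0.03],[0.02,0,0.11,0,0,-0.03],[0.02,0,0.135,0,0,-0.03],[0.02,0,0.15,0,0,-0.03],[0.02,0,0.154,0,0,-0.03],[0.02,0,0.154,0,0,-0.03],[0.02,0,0.154,0,0,-0.03],[0.02,0,0.154,0,0,-0.03]],
])

```text
clock: 3.87
tool_pos: [0.5015, 0.438, 0.1746]
eef_rot: [0.624, 0.781, 0.001, 0.0]
contact_force: [-0.1, 1.1, 0.7]
opening: 0.999
finger_force: 0.0
```

```bash
python3 mv.py .503 .4345 .174 1.79
```

```text
at [0.5015 0.438  0.1746] yaw 1.7936 open 0.999 F [-0.1  1.1  0.7] t 3.87
row [-0.0075, 0.0013, 0.0013, 0.0028, -0.0017, 0.0073]
```

Call:
play_rows([
  [[-0.007,0,0,0,0,0],[-0.007,0,0,0,0,0],[-0.007,0,0,0,0,0],[-0.007,0,0,0,0,0],[-0.007,0,0,0,0,0],[-0.007,0,0,0,0,0],[-0.007,0,0,0,0,0],[-0.007,0,0,0,0,0],[-0.007,0,0,0,0,0],[-0.007,0,0,0,0,0]],
], claw=1, squeeze=20)

```text
clock: 4.7
tool_pos: [0.5019, 0.4343, 0.1737]
eef_rot: [0.624, 0.781, -0.0, 0.0]
contact_force: [-0.1, 0.6, -0.0]
opening: 0.266
finger_force: 0.0
```

```bash
python3 mv.py .503 .4345 .274 1.79
```

```text
at [0.5019 0.4343 0.1737] yaw 1.7938 open 0.266 F [-0.1  0.6 -0. ] t 4.7
row [-0.0001, 0.0021, -0.2006, -0.0, 0.0001, 0.0077]
```

Still closing; wait a little.

Call:
play_rows([
  [[0,0,0,0,0,0],[0,0,0,0,0,0],[0,0,0,0,0,0],[0,0,0,0,0,0],[0,0,0,0,0,0]],
])

```text
clock: 5.12
tool_pos: [0.5019, 0.4342, 0.1737]
eef_rot: [0.624, 0.781, -0.0, 0.0]
contact_force: [-0.3, -0.4, -0.6]
opening: 0.158
finger_force: 20.0
```

```bash
cat > snap.py <<'E'
import sys,pickle,numpy as np
from plant import *
def snap(tag,N=2):
    out=[]
    for n in("top","side"):
        D=[snapshot(n) for _ in range(N)]; d=dict(D[0]); d["pixels"]=np.mean([x["pixels"].astype(float) for x in D],0); pickle.dump(d,open(f"{n}{tag}.pkl","wb")); out.append(d)
    return out
E
python3 mv.py .5 .4345 .274 1.79
python3 - <<'E'
from snap import *; from fit import *
t,s=snap("2")
# side view: gripper occludes part, still report
for nm,v in(("top0",[pickle.load(open("top0.pkl","rb"))]),("side",[s])):
    print(nm,fit(v,lambda p:[('s',2,*p,.013)],[.503,.4345,.22]))
E
```

```text
at [0.5019 0.4342 0.1737] yaw 1.7938 open 0.158 F [-0.3 -0.4 -0.6] t 5.12
row [0.0013, -0.0037, -0.2007, -0.0001, 0.0003, 0.0076]
top0 (array([0.50389781, 0.4340131 , 0.22368443]), np.float64(0.11944501396821147))
side (array([0.51331067, 0.38442589, 0.28145205]), np.float64(1.0988703643917193))
```

Call:
play_rows([
  [[0,0,-0.02,0,0,0],[0,0,-0.07,0,0,0],[0,0,-0.14,0,0,0],[0,0,-0.2,0,0,0],[0,0,-0.2,0,0,0],[0,0,-0.2,0,0,0],[0,0,-0.2,0,0,0]],
])

```text
clock: 5.9
tool_pos: [0.5018, 0.4339, 0.2737]
eef_rot: [0.624, 0.781, -0.0, 0.0]
contact_force: [-0.8, 0.6, -0.6]
opening: 0.157
finger_force: 20.0
```

```bash
python3 mv.py .4775 .0805 .25 1.608
```

```text
at [0.5018 0.4339 0.2737] yaw 1.7938 open 0.157 F [-0.8  0.6 -0.6] t 5.9
row [-0.6785, -0.2038, 0.048, -0.0003, 0.0015, 0.3716]
```

Call:
play_rows([
  [[-0.03,-0.01,0,0,0,0.02],[-0.08,-0.024,0,0,0,0.05],[-0.14,-0.042,0,0,0,0.08],[-0.21,-0.063,0,0,0,0.12],[-0.28,-0.084,0,0,0,0.16],[-0.35,-0.105,0,0,0,0.2],[-0.42,-0.126,0,0,0,0.24],[-0.49,-0.147,0,0,0,0.28],[-0.56,-0.168,0,0,0,0.31],[-0.62,-0.186,0,0,0,0.34],[-0.66,-0.198,0.03,0,0,0.36],[-0.678,-0.204,0.048,0,0,0.37],[-0.678,-0.204,0.048,0,0,0.37],[-0.678,-0.204,0.048,0,0,0.37],[-0.678,-0.204,0.048,0,0,0.37],[-0.678,-0.204,0.048,0,0,0.37],[-0.678,-0.204,0.048,0,0,0.37]],
])

```text
clock: 7.32
tool_pos: [0.4776, 0.0824, 0.25]
eef_rot: [0.693, 0.721, 0.001, -0.0]
contact_force: [-0.4, 0.2, -0.4]
opening: 0.159
finger_force: 20.0
```

```bash
python3 mv.py .4775 .0805 .25 1.608
python3 - <<'E'
from snap import *; from fit import *
t,s=snap("3")
for d,n in((s,"side"),(t,"top")):
    p=np.clip(d["pixels"],0,255).astype(np.uint8); u=proj(d,np.array([[.4775,.0805,.07]]))[0].astype(int); print(u)
    cv2.imwrite(f"pics/{n}3.png",cv2.resize(p[max(u[1]-90,0):u[1]+50,u[0]-70:u[0]+100],None,fx=4,fy=4,interpolation=cv2.INTER_CUBIC))
E
```

```text
at [0.4776 0.0824 0.25  ] yaw 1.6108 open 0.159 F [-0.4  0.2 -0.4] t 7.32
row [-0.0038, -0.0004, 0.0001, 0.0018, -0.002, 0.0055]
[263 284]
[383 266]
```

View pics/side3.png

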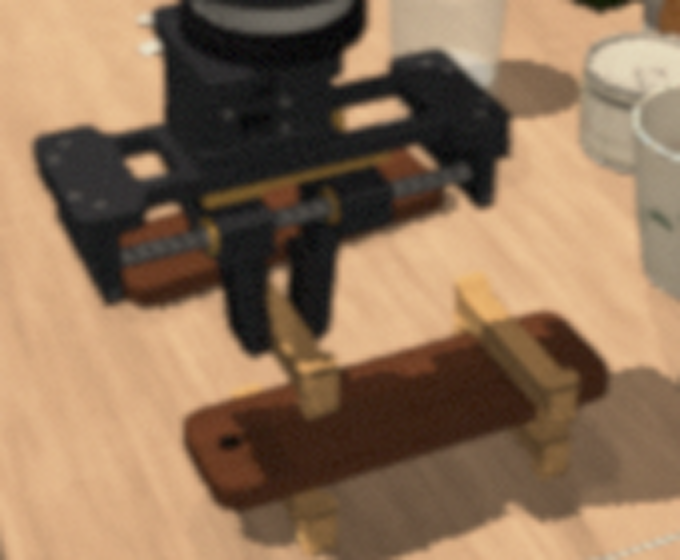

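Run:
```python
import fit as f; from fit import *
s=pickle.load(open("side3.pkl","rb"))
# predicted corners, near end, in crop px
u=proj(s,np.array([[.4775,.0805,.07]]))[0].astype(int)
x,y,yaw=.4776,.0824,.040
P=place(np.vstack(SH['s'][1:2]),x,y,yaw,.0893)
print(((proj(s,P)-[u[0]-70,u[1]-90]+.5)*4).round(0).tolist())
p=np.clip(s["pixels"],0,255).astype(np.uint8); c=cv2.resize(p[u[1]-90:u[1]+50,u[0]-70:u[0]+100],None,fx=4,fy=4,interpolation=cv2.INTER_CUBIC)
for (k,X,Y,W,Z) in(('s',x,y,yaw,.0893),('s',.4775,.0804,.037,.013),('b',.5375,.083,.04,.0285)):
    for q in SH[k]:
        h=cv2.convexHull((((proj(s,place(q,X,Y,W,Z))-[u[0]-70,u[1]-90]+.5)*4)).astype(np.float32)); cv2.polylines(c,[np.round(h).astype(int)],True,(0,255,0),1)
cv2.imwrite("pics/o3.png",cv2.resize(c[240:560,150:640],None,fx=1.6,fy=1.6))
```

```text
[[311.0, 417.0], [311.0, 368.0], [303.0, 406.0], [303.0, 357.0], [299.0, 391.0], [299.0, 361.0], [342.0, 408.0], [342.0, 359.0], [334.0, 397.0], [334.0, 348.0], [330.0, 382.0], [330.0, 352.0]]
```

View pics/o3.png

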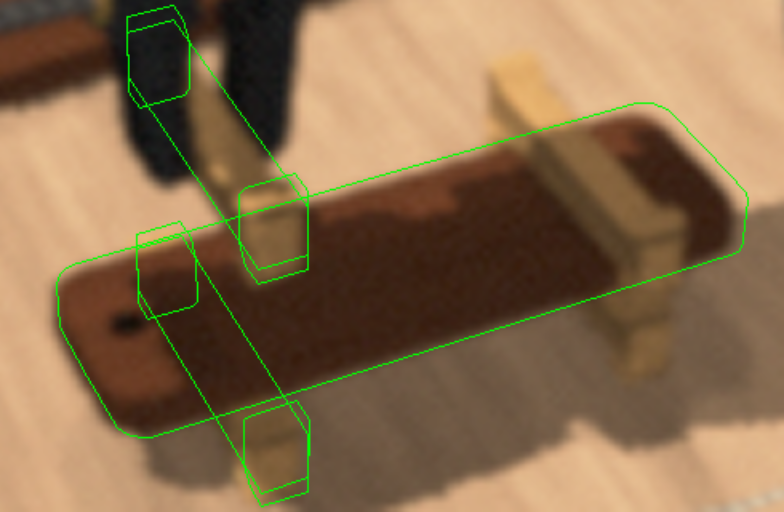

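The overlay matches the held spacer's near end at (275,235) and the foot below it at (275,460) with the same offset of under 1 px, so the spacer is right above the foot. I'm setting it down.

Call:
play_rows([
  [[-0.004,0,0.02,0,0,0.005],[-0.004,0,0.045,0,0,0.005],[-0.004,0,0.065,0,0,0.005],[-0.004,0,0.075,0,0,0.005],[-0.004,0,0.08,0,0,0.005],[-0.004,0,0.08,0,0,0.005],[-0.004,0,0.08,0,0,0.005]],
])

```text
clock: 8.1
tool_pos: [0.4776, 0.0792, 0.2099]
eef_rot: [0.694, 0.72, 0.0, 0.0]
contact_force: [0.4, -0.1, -0.4]
opening: 0.158
finger_force: 20.0
```

```bash
python3 mv.py .4775 .0805 .2047 1.608
```

```text
at [0.4776 0.0792 0.2099] yaw 1.6065 open 0.158 F [ 0.4 -0.1 -0.4] t 8.1
row [0.0026, -0.0001, 0.0105, 0.0006, -0.0001, -0.0031]
```

Call:
play_rows([
  [[0.0025,0,0.003,0,0,0],[0.0025,0,0.006,0,0,0],[0.0025,0,0.008,0,0,0],[0.0025,0,0.0095,0,0,0],[0.0025,0,0.0105,0,0,0],[0.0025,0,0.0105,0,0,0],[0.0025,0,0.0105,0,0,0]],
])

```text
clock: 8.68
tool_pos: [0.4775, 0.0804, 0.2046]
eef_rot: [0.694, 0.72, 0.0, 0.0]
contact_force: [-1.1, -0.1, 1.4]
opening: 0.156
finger_force: 20.0
```

```bash
python3 mv.py .4775 .0805 .2047 1.608
```

```text
at [0.4775 0.0804 0.2046] yaw 1.6063 open 0.156 F [-1.1 -0.1  1.4] t 8.68
row [0.0003, -0.0, -0.0003, 0.0004, 0.0002, -0.0033]
```

Light contact is probable; I'll press in 1 mm increments to confirm.

Call:
play_rows([
  [[0,0,0.001,0,0,0],[0,0,0.001,0,0,0],[0,0,0.001,0,0,0]],
])

```text
clock: 8.93
tool_pos: [0.4774, 0.0804, 0.2045]
eef_rot: [0.694, 0.72, 0.0, 0.0]
contact_force: [-1.7, -0.6, 7.8]
opening: 0.155
finger_force: 20.0
```

Call:
play_rows([
  [[0,0,0.001,0,0,0],[0,0,0.001,0,0,0],[0,0,0.001,0,0,0]],
])

```text
clock: 9.18
tool_pos: [0.4774, 0.0804, 0.2044]
eef_rot: [0.694, 0.72, 0.0, 0.0]
contact_force: [-1.4, 0.3, 11.6]
opening: 0.161
finger_force: 20.0
```

Seated. I'll relieve the force, open part way, then rise.

Call:
play_rows([
  [[0,0,-0.0015,0,0,0],[0,0,-0.0015,0,0,0],[0,0,-0.0015,0,0,0]],
])

```text
clock: 9.43
tool_pos: [0.4776, 0.0804, 0.2045]
eef_rot: [0.694, 0.72, 0.0, 0.0]
contact_force: [-0.8, 0.5, 6.3]
opening: 0.156
finger_force: 20.0
```

Call:
play_rows([
  [[0,0,0,0,0,0],[0,0,0,0,0,0],[0,0,0,0,0,0],[0,0,0,0,0,0],[0,0,0,0,0,0],[0,0,0,0,0,0]],
], claw=0.5)

```text
clock: 9.93
tool_pos: [0.4775, 0.0803, 0.2041]
eef_rot: [0.694, 0.72, -0.0, -0.0]
contact_force: [-0.3, -0.1, 0.2]
opening: 0.499
finger_force: 0.0
```

```bash
python3 mv.py .4775 .0805 .33 1.7
```

```text
at [0.4775 0.0803 0.2041] yaw 1.6063 open 0.499 F [-0.3 -0.1  0.2] t 9.93
row [0.0003, 0.0, -0.2518, -0.0003, 0.0001, -0.1873]
```

Call:
play_rows([
  [[0,0,-0.02,0,0,0],[0,0,-0.06,0,0,0],[0,0,-0.13,0,0,0],[0,0,-0.2,0,0,0],[0,0,-0.25,0,0,0],[0,0,-0.25,0,0,0]],
], claw=0)

```text
clock: 10.43
tool_pos: [0.4786, 0.0807, 0.3334]
eef_rot: [0.695, 0.719, 0.004, 0.002]
contact_force: [0.8, -0.0, -0.4]
opening: 0.93
finger_force: 0.0
```

```bash
python3 mv.py .547 .276 .33 2.09; python3 mv.py .547 .276 .33 1.12; python3 -c "
from plant import *
print(get_state()['q'])"
```

```text
at [0.4786 0.0807 0.3334] yaw 1.6056 open 0.93 F [ 0.8 -0.  -0.4] t 10.43
row [0.3855, 0.1502, 0.0087, 0.0165, -0.0002, -0.9688]
at [0.4786 0.0807 0.3334] yaw 1.6056 open 0.93 F [ 0.8 -0.  -0.4] t 10.43
row [0.3855, 0.1502, 0.0087, 0.0145, -0.0079, 0.9712]
[ 0.01122841  0.65264799 -0.43488134  2.04619713  0.52052138  0.54131576
 -0.76201188]
```

Call:
play_rows([
  [[0.05,0.02,0,0,0,0.2],[0.12,0.045,0,0,0,0.45],[0.19,0.075,0,0,0,0.7],[0.26,0.1,0,0,0,0.97],[0.33,0.13,0,0,0,0.97],[0.385,0.15,0,0,0,0.97],[0.385,0.15,0,0,0,0.97],[0.385,0.15,0,0,0,0.97]],
])

```text
clock: 11.1
tool_pos: [0.545, 0.2773, 0.328]
eef_rot: [0.846, 0.533, -0.0, -0.0]
contact_force: [0.4, -1.3, -0.5]
opening: 1.0
finger_force: 0.0
```

Call:
play_rows([
  [[0,0,0,0,0,0.25],[0,0,0,0,0,0.5],[0,0,0,0,0,0.75],[0,0,0,0,0,0.97],[0,0,0,0,0,0.97],[0,0,0,0,0,0.97]],
])

```text
clock: 11.6
tool_pos: [0.5454, 0.2738, 0.3287]
eef_rot: [0.95, 0.314, -0.001, 0.001]
contact_force: [0.0, -0.3, 1.0]
opening: 0.995
finger_force: 0.0
```

```bash
python3 mv.py .547 .276 .26 .156; python3 -c "
from plant import *
print(get_state()['q'])"
```

```text
at [0.5454 0.2738 0.3287] yaw 0.6379 open 0.995 F [ 0.  -0.3  1. ] t 11.6
row [0.0054, -0.0018, 0.1374, 0.0038, 0.0033, 0.9637]
[-0.45522238  0.76385694 -0.15282502  1.68314147  0.16487742  0.70912294
 -1.62474189]
```

Call:
play_rows([
  [[0.005,-0.002,0.03,0,0,0.25],[0.005,-0.002,0.06,0,0,0.5],[0.005,-0.002,0.09,0,0,0.75],[0.005,-0.002,0.12,0,0,0.96],[0.005,-0.002,0.137,0,0,0.96],[0.005,-0.002,0.137,0,0,0.96],[0.005,-0.002,0.137,0,0,0.96],[0.005,-0.002,0.137,0,0,0.96]],
])

```text
clock: 12.27
tool_pos: [0.5474, 0.2775, 0.2614]
eef_rot: [0.997, 0.079, 0.001, -0.0]
contact_force: [-0.3, 0.6, 0.3]
opening: 1.005
finger_force: 0.0
```

```bash
python3 mv.py .547 .276 .17 .157
python3 - <<'E'
from snap import *; from fit import *
t,s=snap("4",3)
print(get_state()['q'])
for d,n in((s,"side"),(t,"top")):
    p=np.clip(d["pixels"],0,255).astype(np.uint8); u=proj(d,np.array([[.537,.083,.03]]))[0].astype(int)
    cv2.imwrite(f"pics/{n}4.png",cv2.resize(p[u[1]-70:u[1]+60,u[0]-90:u[0]+70],None,fx=4,fy=4,interpolation=cv2.INTER_CUBIC))
mk=lambda p:[('s',2,*p[6:9],.013),('s',2,*p[9:12],.013),('b',1,*p[:3],.0285),('s',2,*p[3:6],.044),('s',2,*p[12:15],.044)]
p0=[.5373,.083,.04,.5942,.0854,.03,.4775,.0804,.03,.5948,.0845,.03,.4775,.0804,.037]
for nm,v in(("top",[t]),("side",[s]),("both",[t,s])):
    r,c=fit(v,mk,p0); print(nm,"\n",np.round(r.reshape(-1,3),4),round(c,3))
E
```

```text
at [0.5474 0.2775 0.2614] yaw 0.1585 open 1.005 F [-0.3  0.6  0.3] t 12.27
row [-0.0015, 0.003, 0.1828, -0.0011, -0.0021, 0.0029]
[-0.53641155  0.86289466 -0.01488238  1.71638811  0.02123277  0.56170037
 -1.97821014]
top 
 [[0.5437 0.0815 0.0883]
 [0.5955 0.0811 0.0384]
 [0.5026 0.0771 0.0382]
 [0.5951 0.0849 0.0249]
 [0.4706 0.0621 0.0461]] 2.412
side 
 [[0.5363 0.0834 0.0591]
 [0.5928 0.0825 0.0476]
 [0.477  0.0824 0.0174]
 [0.5943 0.0873 0.0373]
 [0.476  0.0786 0.0394]] 0.758
both 
 [[0.538  0.0827 0.052 ]
 [0.594  0.0829 0.0435]
 [0.4759 0.0799 0.0357]
 [0.5937 0.0872 0.0366]
 [0.4755 0.0774 0.0433]] 3.265
```

View pics/side4.png

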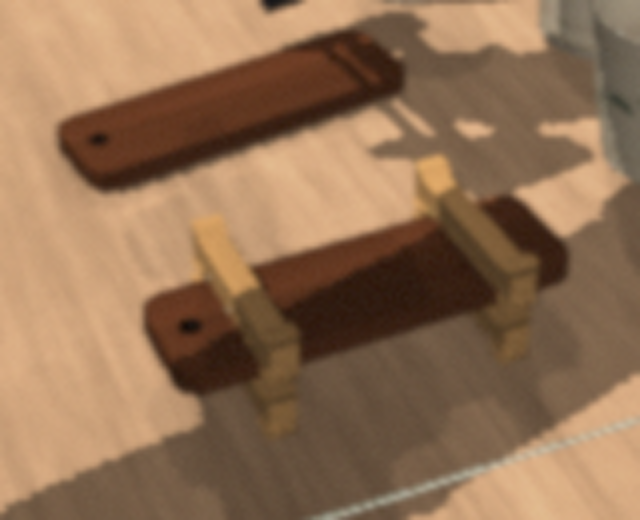

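The side crop shows the spacer seated squarely: its near end at (283,350) is directly above the foot's end (283,415), parallel to the seated one. Now the board grasp.

Call:
play_rows([
  [[-0.001,0.003,0.04,0,0,0],[-0.001,0.003,0.09,0,0,0],[-0.001,0.003,0.13,0,0,0],[-0.001,0.003,0.16,0,0,0],[-0.001,0.003,0.175,0,0,0],[-0.001,0.003,0.182,0,0,0],[-0.001,0.003,0.182,0,0,0],[-0.001,0.003,0.182,0,0,0]],
])

```text
clock: 13.23
tool_pos: [0.5472, 0.2764, 0.1704]
eef_rot: [0.997, 0.078, 0.001, -0.0]
contact_force: [-0.3, 0.3, 0.5]
opening: 0.998
finger_force: 0.0
```

```bash
python3 mv.py .547 .276 .1705 .157
```

```text
at [0.5472 0.2764 0.1704] yaw 0.1564 open 0.998 F [-0.3  0.3  0.5] t 13.23
row [-0.0005, 0.0007, -0.0001, -0.0008, -0.0027, -0.0012]
```

Call:
play_rows([
  [[0,0,0,0,0,0],[0,0,0,0,0,0],[0,0,0,0,0,0],[0,0,0,0,0,0],[0,0,0,0,0,0],[0,0,0,0,0,0],[0,0,0,0,0,0],[0,0,0,0,0,0]],
], claw=1, squeeze=35)

```text
clock: 13.9
tool_pos: [0.547, 0.2759, 0.1701]
eef_rot: [0.997, 0.078, 0.0, 0.0]
contact_force: [-0.5, -0.9, 5.4]
opening: 0.675
finger_force: 35.0
```

Call:
play_rows([
  [[0,0,-0.01,0,0,0],[0,0,-0.04,0,0,0],[0,0,-0.1,0,0,0],[0,0,-0.16,0,0,0],[0,0,-0.22,0,0,0],[0,0,-0.25,0,0,0],[0,0,-0.25,0,0,0],[0,0,-0.25,0,0,0]],
])

```text
clock: 14.57
tool_pos: [0.5467, 0.2763, 0.2958]
eef_rot: [0.997, 0.078, 0.001, -0.0]
contact_force: [0.3, 0.9, -0.9]
opening: 0.679
finger_force: 35.0
```

```bash
python3 mv.py .5370 .0827 .2955 .041
```

```text
at [0.5467 0.2763 0.2958] yaw 0.1565 open 0.679 F [ 0.3  0.9 -0.9] t 14.57
row [-0.0796, 0.3795, 0.0001, -0.0019, -0.0034, 0.231]
```

Call:
play_rows([
  [[-0.004,0.02,0,0,0,0.01],[-0.012,0.055,0,0,0,0.035],[-0.021,0.1,0,0,0,0.06],[-0.034,0.16,0,0,0,0.1],[-0.046,0.22,0,0,0,0.135],[-0.059,0.28,0,0,0,0.17],[-0.069,0.33,0,0,0,0.2],[-0.076,0.36,0,0,0,0.22],[-0.079,0.379,0,0,0,0.231],[-0.079,0.379,0,0,0,0.231],[-0.079,0.379,0,0,0,0.231],[-0.079,0.379,0,0,0,0.231],[-0.079,0.379,0,0,0,0.231],[-0.079,0.379,0,0,0,0.231]],
])

```text
clock: 15.73
tool_pos: [0.5372, 0.0843, 0.2946]
eef_rot: [1.0, 0.022, -0.0, -0.0]
contact_force: [0.5, -0.1, -1.4]
opening: 0.677
finger_force: 35.0
```

```bash
python3 mv.py .5370 .0827 .24 .041
```

```text
at [0.5372 0.0843 0.2946] yaw 0.0432 open 0.677 F [ 0.5 -0.1 -1.4] t 15.73
row [-0.0006, 0.0032, 0.1091, -0.0014, -0.0, 0.0044]
```

Call:
play_rows([
  [[-0.0005,0.003,0.03,0,0,0.004],[-0.0005,0.003,0.07,0,0,0.004],[-0.0005,0.003,0.095,0,0,0.004],[-0.0005,0.003,0.108,0,0,0.004],[-0.0005,0.003,0.108,0,0,0.004],[-0.0005,0.003,0.108,0,0,0.004],[-0.0005,0.003,0.108,0,0,0.004]],
])

```text
clock: 16.32
tool_pos: [0.5374, 0.0816, 0.2414]
eef_rot: [1.0, 0.02, 0.001, -0.0]
contact_force: [0.3, -0.8, -1.6]
opening: 0.674
finger_force: 35.0
```

```bash
python3 mv.py .5370 .0827 .2221 .041
python3 - <<'E'
from snap import *; from fit import *
t,s=snap("5",2)
pos=get_state()["tool_pos"]; zc=pos[2]-.1701+.0075
for d,n in((s,"side"),):
    p=np.clip(d["pixels"],0,255).astype(np.uint8); u=proj(d,np.array([[.537,.083,.03]]))[0].astype(int); o=u-[85,75]
    c=cv2.resize(p[o[1]:o[1]+135,o[0]:o[0]+165],None,fx=4.4,fy=4.4,interpolation=cv2.INTER_CUBIC)
    for k,X,Y,W,Z,col in(('b',pos[0],pos[1],.041,zc,(0,255,0)),('b',.5370,.083,.041,.0285,(255,255,0))):
        h=cv2.convexHull(((proj(d,place(SH[k][0],X,Y,W,Z))-o)*4.4).astype(np.float32)); cv2.polylines(c,[np.round(h).astype(int)],True,col,1)
    cv2.imwrite("pics/o5.png",c)
E
```

```text
at [0.5374 0.0816 0.2414] yaw 0.0392 open 0.674 F [ 0.3 -0.8 -1.6] t 16.32
row [-0.0008, -0.0022, 0.0386, -0.0005, -0.0029, -0.0036]
```

View pics/o5.png

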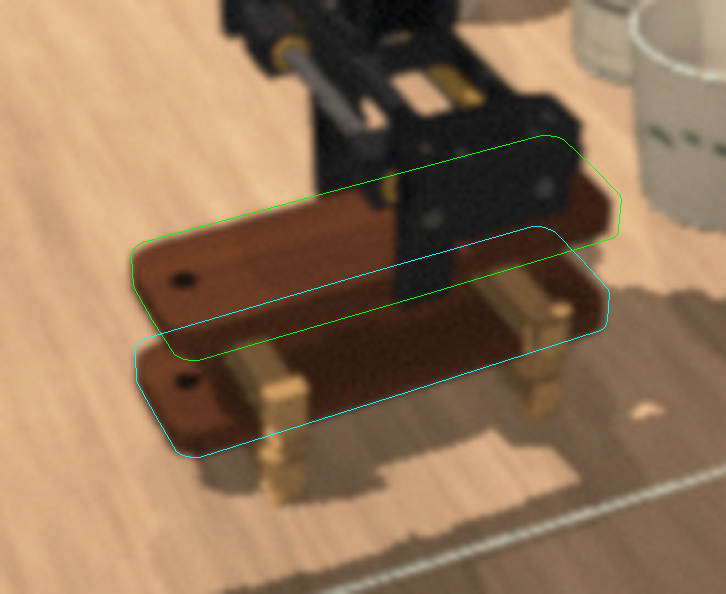

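The held board is level and its outline matches the prediction. Its hole at (183,281) sits over the lower one at (187,381), with the offset the model gives, so the boards line up end to end within about 1 mm. Lowering.

Call:
play_rows([
  [[0,-0.002,0.005,0,0,-0.003],[0,-0.002,0.012,0,0,-0.003],[0,-0.002,0.018,0,0,-0.003],[0,-0.002,0.024,0,0,-0.003],[0,-0.002,0.028,0,0,-0.003],[0,-0.002,0.031,0,0,-0.003],[0,-0.002,0.033,0,0,-0.003],[0,-0.002,0.034,0,0,-0.003],[0,-0.002,0.034,0,0,-0.003]],
])

```text
clock: 17.27
tool_pos: [0.537, 0.0823, 0.2236]
eef_rot: [1.0, 0.02, -0.0, 0.0]
contact_force: [-0.7, -0.5, -0.8]
opening: 0.677
finger_force: 35.0
```

```bash
python3 mv.py .5372 .0827 .2221 .041
```

```text
at [0.537  0.0823 0.2236] yaw 0.0403 open 0.677 F [-0.7 -0.5 -0.8] t 17.27
row [0.0004, -0.0008, 0.003, 0.0002, 0.0001, -0.0014]
```

Call:
play_rows([
  [[0,0,0.001,0,0,0],[0,0,0.002,0,0,0],[0,0,0.003,0,0,0],[0,0,0.003,0,0,0],[0,0,0.003,0,0,0]],
])

```text
clock: 17.68
tool_pos: [0.537, 0.0823, 0.2222]
eef_rot: [1.0, 0.02, 0.0, 0.0]
contact_force: [0.8, 0.7, -0.7]
opening: 0.674
finger_force: 35.0
```

Call:
play_rows([
  [[0,0,0.001,0,0,0],[0,0,0.001,0,0,0],[0,0,0.001,0,0,0]],
])

```text
clock: 17.93
tool_pos: [0.5371, 0.0823, 0.2221]
eef_rot: [1.0, 0.02, 0.0, 0.0]
contact_force: [-1.2, 0.0, 4.2]
opening: 0.677
finger_force: 35.0
```

Contact came at the expected height. Releasing.

Call:
play_rows([
  [[0,0,0.0005,0,0,0],[0,0,0.0005,0,0,0],[0,0,0.0005,0,0,0],[0,0,0.0005,0,0,0],[0,0,0.0005,0,0,0],[0,0,0.0005,0,0,0]],
], claw=0.1)

```text
clock: 18.43
tool_pos: [0.537, 0.0823, 0.2214]
eef_rot: [1.0, 0.02, -0.0, 0.0]
contact_force: [-1.1, -0.2, -1.1]
opening: 0.903
finger_force: 0.0
```

Call:
play_rows([
  [[0,0,-0.01,0,0,0],[0,0,-0.03,0,0,0],[0,0,-0.07,0,0,0],[0,0,-0.13,0,0,0],[0,0,-0.19,0,0,0],[0,0,-0.25,0,0,0],[0,0,-0.3,0,0,0],[0,0,-0.3,0,0,0]],
])

```text
clock: 19.1
tool_pos: [0.5384, 0.0824, 0.3772]
eef_rot: [1.0, 0.02, 0.005, -0.001]
contact_force: [-0.7, 0.3, -0.3]
opening: 0.901
finger_force: 0.0
```

```bash
python3 mv.py .48 -.25 .37 .3
```

```text
at [0.5384 0.0824 0.3772] yaw 0.0398 open 0.901 F [-0.7  0.3 -0.3] t 19.1
row [-0.1433, 0.6596, 0.0118, -0.0007, -0.0207, -0.5204]
```

Call:
play_rows([
  [[-0.02,0.08,0,0,0,0],[-0.04,0.16,0,0,0,0],[-0.06,0.24,0,0,0,0],[-0.07,0.32,0,0,0,0],[-0.08,0.4,0,0,0,0],[-0.1,0.48,0,0,0,0],[-0.12,0.56,0,0,0,0],[-0.12,0.6,0,0,0,0],[-0.12,0.6,0,0,0,0],[-0.12,0.6,0,0,0,0]],
])

```text
clock: 19.93
tool_pos: [0.4886, -0.221, 0.3715]
eef_rot: [1.0, 0.019, -0.0, 0.0]
contact_force: [0.1, -0.1, -0.4]
opening: 0.898
finger_force: 0.0
```

Run:
```python
from snap import *; from fit import *
t,s=snap("6",3)
im=[]
for d in(t,s):
    p=np.clip(d["pixels"],0,255).astype(np.uint8); u=proj(d,np.array([[.537,.083,.03]]))[0].astype(int)
    im.append(cv2.resize(p[u[1]-70:u[1]+65,u[0]-65:u[0]+65],None,fx=3,fy=4,interpolation=cv2.INTER_CUBIC))
cv2.imwrite("pics/o6.png",np.hstack(im)[:600])
mk=lambda p:[('s',2,*p[9:12],.013),('s',2,*p[12:15],.013),('b',1,*p[:3],.0285),('s',2,*p[3:6],.044),('s',2,*p[6:9],.044),('b',1,*p[15:18],.0595)]
p0=[.5373,.083,.04,.5942,.0844,.03,.4775,.0804,.037,.4775,.0804,.03,.5948,.0845,.03,.537,.0825,.04]
for nm,v in(("top",[t]),("side",[s]),("both",[t,s])):
    r,c=fit(v,mk,p0,step=.004); print(nm,"\n",np.round(r.reshape(-1,3),4).tolist(),round(c,3))
```

```text
top 
 [[0.5388, 0.0791, 0.0361], [0.5951, 0.085, 0.0383], [0.4788, 0.0807, 0.0367], [0.4778, 0.0783, 0.0326], [0.5955, 0.0831, 0.0295], [0.5374, 0.0863, 0.0375]] 0.25
side 
 [[0.5363, 0.0867, 0.0809], [0.593, 0.0841, 0.0506], [0.4766, 0.0812, 0.0387], [0.4747, 0.079, 0.0415], [0.5928, 0.0841, 0.0345], [0.5259, 0.079, 0.0455]] 1.745
both 
 [[0.5359, 0.0817, 0.0466], [0.5951, 0.0832, 0.039], [0.4768, 0.0812, 0.0364], [0.4767, 0.0802, 0.0305], [0.5939, 0.0848, 0.0345], [0.5359, 0.0851, 0.048]] 2.329
```

View pics/o6.png

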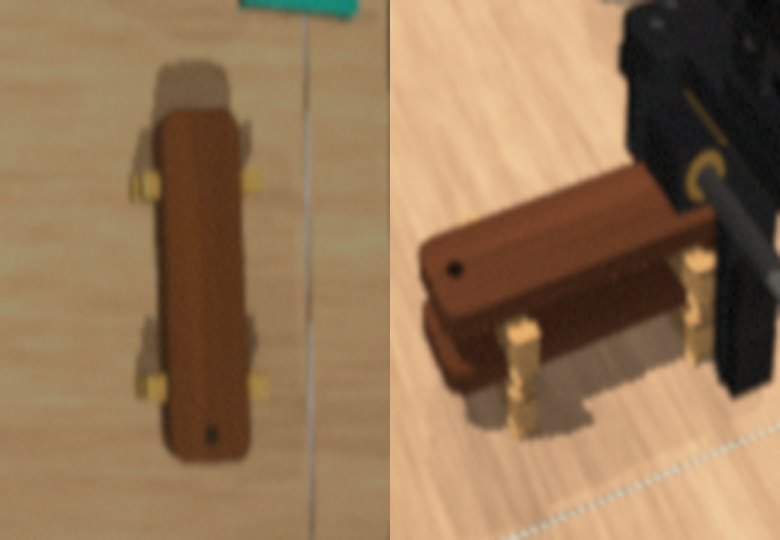

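The top crop shows the upper board squarely over the lower one, with spacer ends showing on both sides. The side crop shows it level between the lips, with a gap above the lower board.

```bash
python3 -c "
from plant import *
print(finish_job())"
```

```text
the job is handed in; nothing more can be done
None
```

I set the loose spacer across the free end, above its foot, then laid the loose board level on the two spacers, in line with the board below; the job is handed in at about 20 s, verdict not returned. The pictures put the board up to 3 mm off centre between the lips (4 mm free each side).

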